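# Eject a sample tile and trap it on the chute

## Robot

A 6-joint arm with a two-finger parallel gripper is mounted at the origin on the work surface. World frame = base frame: x ahead of the robot, y to its left, z up, the work surface at z = 0. Lengths are in m, angles in rad, forces in N, time in s.
With the tool pointing down it reaches from about 0.35 to 0.975 m from the base axis. Payload 7.1 kg.
Tool frame: the origin (TCP) lies where the fingers leave the gripper's body, on its centre line; the fingertips stand 80 mm ahead of it and the grasp point (between the pads) lies 61 mm ahead of it; y points along the fingers, z is the direction in which the jaws open and shut, and the axes are right-handed (so a half turn about y gives the same grasp; the last joint's range is limited). The gripper opens to 88 mm and grips with 3 to 60 N. Pads are 20 mm wide; open, the fingers measure 115 mm over their backs; the gripper's body (75 mm by 178 mm) begins 61 mm behind the grasp point.
Start: joints at [1.136, 0.423, 1.63, -0, 1.089, -0.019], TCP at [0.252, 0.572, 0.303] pointing down, gripper open.
Joint ranges: [-3, 3], [-0.9, 2.11], [0.09, 2.58], [-1.31, 4.45], [0.11, 2.69], [-2.54, 2.54]. Speed limits (rad/s): [2.39, 2.39, 3.01, 3.14, 3.14, 3.14].

## Interface

Orientations are given as a unit quaternion [x, y, z, w].
In Python, from cell import robot gives the robot as it stands.
- The arm moves only by the tool arm_command, never from a script. Its argument "moves" is text: rows parted by semicolons, each of 5 numbers parted by spaces: the shift along the tool's x, y, z in mm, then the turn about the tool's y in degrees, then the closure in counts, from 0 (fully open) to 255 (shut). In form: tx ty tz turn claw; .... A call has 1 to 5 rows; each row is the pose to reach, as a shift and turn from the pose measured when the call began, along the tool's axes at that moment; what a row does not reach only later rows make up. A row lasts 1/8 s, in which the tool goes at most 62.5 mm and 10.7 degrees, less where a joint would pass 70% of its speed; a pose out of reach is approached as far as the arm can. A call with a gripper value outside its range is refused whole. The fingers move at their own pace and stop on an object; the grip force is fixed at half the most. Time passes only in rows, so rows that repeat a pose let the fingers close. It gives the time, the measured TCP pose, the force and the opening at its end, in the units of the state.
- robot.read_state(): the state, without advancing time (a new reading comes with each control period).
- robot.grab_frame(name): name is "scene" or "side" or "wrist"; returns a dict with "image" (384x512x3 uint8, red, green, blue), "depth" (384x512 float32, m along the optical axis (not along the pixel's ray), 0 where there is no reading), "fov_y" (degrees; the focal length in pixels is half the picture's height over the tangent of half this angle, whatever the lens; pixels are square), "cx", "cy" (the principal point, pixels), "R" (3x3) and "t" (3): a world point X has camera coordinates R X + t. Camera axes: x right, y down, z forward; pixel columns grow to the right and rows downward; lengths in m; the calibration is good to about 2 mm. A picture is of the moment at which its call begins.
- robot.sign_off(): hands the job in, once; it reports no verdict.
The state is a dict: "t": time; "qpos": joint angles; "dq": joint speeds; "effort": joint torques, N m; "tcp_pos": TCP position; "ee_rot": TCP orientation; "ft_force": force on the tool from outside, world axes, zero at the start; "torque": the same for the moment, N m; "grip_width": finger opening in m.
Only numpy, scipy, OpenCV 4.12 (cv2) and the standard library are available. Lean on these libraries where they do the work, as an engineer would, in place of code of your own. Each camera call takes 0.05 s, during which the arm holds its last target.

## Task

On the showroom counter, press the paddle of the sample dispenser down with one finger so that the spring pops the square stone sample tile out of its pocket, and have the other finger across the chute to trap the tile before it slides off the end. Do not pick the tile up, and leave the bottle, the cup and the stack of hexagon tiles alone. Finish while still holding: one finger keeping the paddle pressed down, the other stopping the tile on the chute.

Things in the scene. Friction and masses are not known exactly. Their poses are not given: they have to be found in the camera images.
- dispenser: Fixed black counter dispenser, 200 mm long (x), 120 wide, about 100 high at the rear. Origin on the counter, z up, x the way the chute runs downhill. The straight chute, 43 mm wide between rims 7 mm high, lies on y = 0, slopes down to +x at 18 degrees, open above and at the lower end. Its upper part is the tile's pocket, a spring housing behind it. The paddle stands beside it at +y.
- chute (a point): Point on the chute floor, mid width, at the gate, a bar standing 5 mm out of the floor that holds the tile back; at (-20, 0, 52) mm in the dispenser's frame. x points down the slope, y as the dispenser's, z square to the floor. Pocket at x < 0; open chute from 0 to its end at x = 95 mm, where a tile drops off. The floor is slippery: a freed tile slides down by itself.
- plunger_top (a point): Middle of the top of the paddle, a flat level aluminium plate 34 (x) by 26 mm (y) on a spring plunger; at (18, 52, 57) mm in the dispenser's frame when up: 52 mm sideways from the chute's centre line, abreast of a point 40 mm downhill of the gate. It moves straight down. The chute floor abreast of it is 17 mm lower than the paddle's top when up, 7 mm lower when fully down.
- plunger (a joint): Paddle travel in m: 0 up, 0.010 fully down (rigid stop). Its spring takes 3 N at first, 6 N fully down, and lifts it when let go. The gate sinks with it and frees the tile at 0.005 to 0.006; a spring kicker (0.9 N, 12 mm stroke) then at once throws the tile down the chute at about 0.5 m/s.
- tile_center (a point): Centre of the loose square stone sample tile, 40 x 40 x 12 mm, about 46 g, lying flat on the chute floor in the pocket with its lower edge against the gate: at the start 20 mm uphill of the gate and 6 mm above the floor. Its axes are at first those of chute.
- sealer: Bystander: white bottle, 52 mm across, 125 mm high, upright on the counter. Origin at the centre of its underside.
- cup: Bystander: white open cup, 72 mm across, 85 mm high. Origin at the centre of its underside.
- hexstack: Bystander: stack of three hexagonal tiles, 64 mm across the corners, 30 mm high, one piece. Origin at the centre of its underside.
Not all that is in view belongs to the job. Of the things that look like the dispenser, take the one that is farthest to the robot's right at the start. Leave any turquoise look-alike of the part that bears tile_center alone.

How it is judged:
By the outcome, as a careful person would: the job done as asked, in the order asked, and still so for the second after the job is handed in, while the arm keeps its last pose, push and grip.
It also fails if it takes over 32 s, if anything falls off the work surface, if the arm or the gripper's body presses on something with over 40 N, if the wrist force passes 120 N, or if a joint passes its speed limit or range.

## Working session

There is one attempt and no reset: what is moved stays moved. The work goes in short steps, Python scripts to look and compute and a tool call to move; the robot and the scene stay as the last step left them, time stands still between calls to the robot, and variables do not carry over. Pictures are saved under pics/ and viewed, and the job is handed in when it is done.

Besides the shell and the picture viewer there is one more tool, called after "Call:" as name(argument=value, ...) on one line, values as JSON. arm_command: Moves the arm, as the interface text tells. Its arguments: {"type":"object","properties":{"moves":{"type":"string"}},"required":["moves"]}

```bash
mkdir -p pics; ls
cat > h.py <<'E'
import numpy as np, cv2
from cell import robot
def grab(n):
    f=robot.grab_frame(n); f['f']=f['image'].shape[0]/2/np.tan(np.radians(f['fov_y'])/2); return f
def save(f,name): cv2.imwrite('pics/'+name,f['image'][:,:,::-1])
def world(f,u,v,d=None):
    if d is None: d=f['depth'][int(round(v)),int(round(u))]
    pc=np.array([(u-f['cx'])/f['f']*d,(v-f['cy'])/f['f']*d,d]); return f['R'].T@(pc-f['t'])
def proj(f,X):
    c=f['R']@np.asarray(X)+f['t']; return c[0]/c[2]*f['f']+f['cx'],c[1]/c[2]*f['f']+f['cy']
def wmap(f):
    H,W=f['depth'].shape; u,v=np.meshgrid(np.arange(W),np.arange(H)); d=f['depth']
    pc=np.stack([(u-f['cx'])/f['f']*d,(v-f['cy'])/f['f']*d,d],-1); return (pc-f['t'])@f['R']
E
python3 - <<'E'
from h import *
s=robot.read_state(); print(s)
import pickle
fs={}
for n in ['scene','side','wrist']:
    f=grab(n); fs[n]=f; save(f,n+'0.png'); print(n,f['fov_y'],f['cx'],f['cy'],f['R'].round(3).tolist(),f['t'].round(3), (f['depth']==0).mean())
pickle.dump(fs,open('f0.pkl','wb'))
E
```

```text
pics
{'t': 0.0, 'qpos': array([ 1.13598929e+00,  4.23838831e-01,  1.63066238e+00, -1.21124888e-05,
        1.08861989e+00, -1.89928940e-02]), 'dq': array([ 2.92727393e-04,  8.44268908e-04,  1.00196158e-03, -2.81229922e-05,
       -1.92770992e-04,  1.47329777e-03]), 'effort': array([ 9.89808577e-04, -5.44620109e+01, -2.73664999e+01,  6.43955567e-02,
        2.27625424e-02, -1.48705712e-04]), 'tcp_pos': array([0.25225416, 0.57136648, 0.30191372]), 'ee_rot': array([ 0.69240688, -0.14607155,  0.14583582, -0.6913521 ]), 'ft_force': array([-0.27303945, -0.3746435 , -0.21169876]), 'torque': array([-0.05918832, -0.0376239 , -0.03517749]), 'grip_width': 0.08771447200258761}
scene 48.58882806080263 254.4854016993918 186.78673240579826 [[-0.264, 0.964, 0.016], [0.675, 0.197, -0.712], [-0.689, -0.177, -0.702]] [ 0.102 -0.369  1.517] 0.0043487548828125
side 55.21342264262119 255.63251515153766 185.94519433598714 [[0.976, -0.216, -0.022], [-0.141, -0.556, -0.819], [0.165, 0.803, -0.573]] [-0.556  0.152  0.667] 0.0040130615234375
wrist 66.54432687311257 253.7684902039715 197.63381422827865 [[0.405, 0.914, -0.001], [0.881, -0.39, 0.266], [0.243, -0.109, -0.964]] [-0.624 -0.031  0.39 ] 0.004038492838541667
```

View pics/scene0.png

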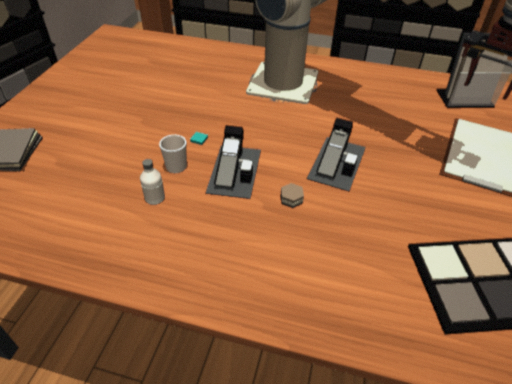

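View pics/side0.png

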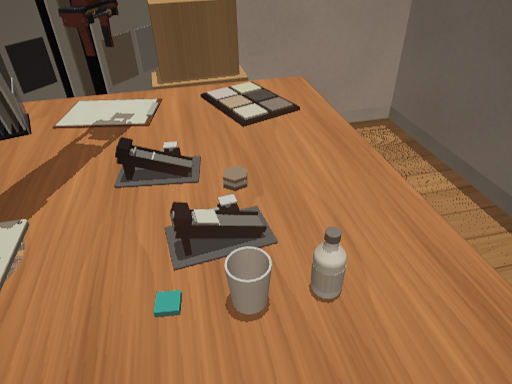

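View pics/wrist0.png

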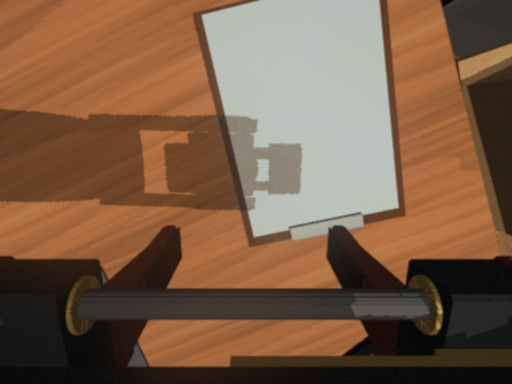

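Run:
```python
from h import *
import pickle
fs=pickle.load(open('f0.pkl','rb'))
s=fs['scene']['image'][115:210,140:310]; s=cv2.resize(s,None,fx=4.5,fy=4.5,interpolation=cv2.INTER_CUBIC)
cv2.imwrite('pics/scene_crop.png',s[:,:,::-1])
s=fs['side']['image'][180:320,140:360]; s=cv2.resize(s,None,fx=3.6,fy=3.6,interpolation=cv2.INTER_CUBIC)
cv2.imwrite('pics/side_crop.png',s[:,:,::-1])
for n,u,v in [('scene',231,148),('scene',228,172),('scene',247,165),('scene',216,190),('side',205,217),('side',229,203),('side',240,228),('side',168,303),('scene',200,138),('scene',338,165)]:
    print(n,u,v,world(fs[n],u,v).round(4), fs[n]['image'][v,u])
```

```text
scene 231 148 [ 0.4753 -0.0424  0.0672] [229 233 234]
scene 228 172 [ 0.5384 -0.0314  0.0377] [140 136 126]
scene 247 165 [0.5196 0.0153 0.0581] [229 232 230]
scene 216 190 [ 0.5845 -0.0505  0.0093] [85 86 83]
side 205 217 [ 0.4663 -0.0492  0.0703] [197 196 180]
side 229 203 [ 0.5171 -0.0012  0.0568] [157 149 138]
side 240 228 [ 0.5271 -0.0619  0.042 ] [42 32 25]
side 168 303 [ 0.3882 -0.1764  0.0118] [ 64 158 144]
scene 200 138 [ 0.3926 -0.1667  0.0115] [ 52 181 166]
scene 338 165 [0.428  0.2455 0.0375] [26 30 27]
```

View pics/scene_crop.png

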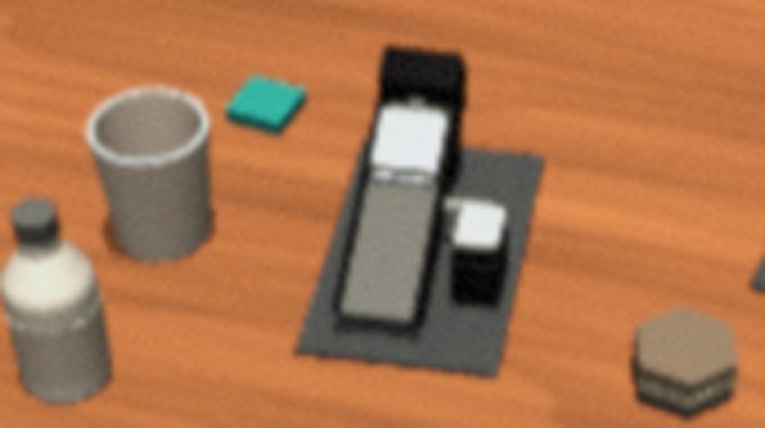

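View pics/side_crop.png

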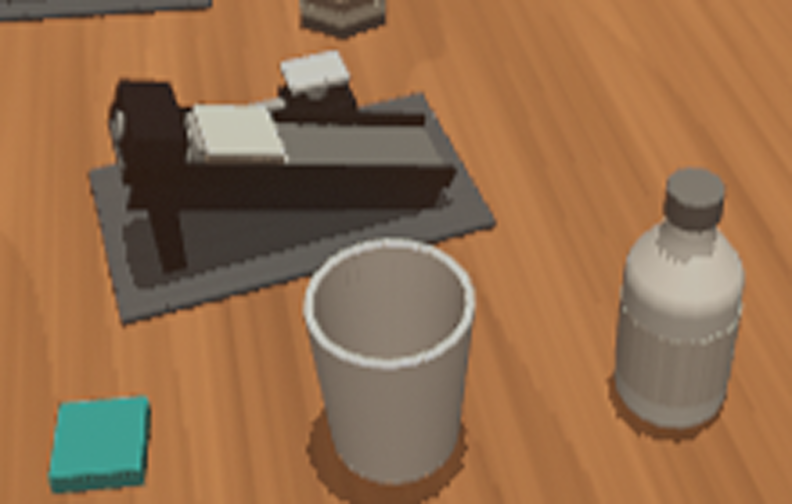

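```bash
cat > pose.py <<'E'
from h import *
def analyse(fs):
    P={}
    for n in fs:
        f=fs[n]; W=wmap(f); im=f['image'].astype(int); ok=f['depth']>0
        reg=ok&(np.abs(W[...,0]-0.5)<.16)&(np.abs(W[...,1]+0.02)<.11)
        sat=im.max(-1)-im.min(-1)
        plate=reg&(W[...,2]<.02)&(W[...,2]>-.005)&(sat<25)
        plate=cv2.morphologyEx(plate.astype(np.uint8),cv2.MORPH_OPEN,np.ones((3,3)))
        nl,lab,st,_=cv2.connectedComponentsWithStats(plate)
        p=W[plate>0]
        print(n,'plate n',len(p),'z',np.median(p[:,2]).round(4))
        r=cv2.minAreaRect(p[:,:2].astype(np.float32)*1000); print('  rect',r, cv2.boxPoints(r).round(1).tolist())
        br=reg&(im.min(-1)>175)&(W[...,2]>.045)
        nl,lab,st,_=cv2.connectedComponentsWithStats(br.astype(np.uint8),connectivity=4)
        for i in range(1,nl):
            if st[i,4]<25: continue
            q=W[lab==i]; rr=cv2.minAreaRect(q[:,:2].astype(np.float32)*1000)
            print('  bright',st[i],'mean',q.mean(0).round(4),'med z',np.median(q[:,2]).round(4),'rect',[np.round(x,1).tolist() for x in rr])
        fl=reg&(sat<30)&(im.mean(-1)>105)&(im.mean(-1)<170)&(W[...,2]>.02)&(W[...,2]<.06)
        q=W[fl]; 
        if len(q)>50: print('  floor n',len(q),q.mean(0).round(4),'rect',[np.round(x,1).tolist() for x in cv2.minAreaRect(q[:,:2].astype(np.float32)*1000)], np.linalg.lstsq(np.c_[q[:,:2],np.ones(len(q))],q[:,2],rcond=None)[0].round(4))
E
python3 - <<'E'
import pickle
from pose import *
fs=pickle.load(open('f0.pkl','rb')); fs.pop('wrist'); analyse(fs)
E
```

```text
scene plate n 898 z 0.0078
  rect ((495.43023681640625, -28.525894165039062), (197.5093994140625, 116.6759033203125), 6.754062175750732) [[390.5, 17.799999237060547], [404.20001220703125, -98.0999984741211], [600.4000244140625, -74.80000305175781], [586.5999755859375, 41.0]]
  bright [223 139  16  14 181] mean [ 0.4698 -0.0456  0.0711] med z 0.0712 rect [[469.4, -45.8], [44.5, 38.5], 7.3]
  bright [241 160  11   9  81] mean [0.5175 0.0122 0.0585] med z 0.0584 rect [[517.1, 12.5], [33.8, 24.8], 8.2]
  floor n 499 [ 0.5283 -0.0369  0.0395] rect [[524.9, -16.8], [96.7, 85.7], 7.0] [-0.3044 -0.0091  0.2   ]
side plate n 2131 z 0.0072
  rect ((489.4836730957031, -30.25775146484375), (196.70645141601562, 117.11138916015625), 6.765607833862305) [[384.8999938964844, 16.299999237060547], [398.70001220703125, -100.0], [594.0999755859375, -76.80000305175781], [580.2999877929688, 39.5]]
  bright [218 195  18   9 105] mean [0.5146 0.0113 0.058 ] med z 0.058 rect [[514.4, 12.2], [30.8, 21.2], 7.0]
  bright [194 209  25  13 241] mean [ 0.4677 -0.0464  0.0711] med z 0.0713 rect [[467.6, -45.3], [36.9, 38.2], 8.4]
  floor n 418 [ 0.5276 -0.0309  0.039 ] rect [[527.8, -13.7], [84.9, 69.2], 7.6] [-0.327   0.0481  0.213 ]
```

```bash
cat > plan.py <<'E'
from h import *
from scipy.spatial.transform import Rotation as Ro
O=np.array([.5037,-.0414]); YAW=np.radians(7.0)
Rd=np.array([[np.cos(YAW),-np.sin(YAW)],[np.sin(YAW),np.cos(YAW)]])
def d2w(x,y,z): return np.r_[O+Rd@np.array([x,y])/1e3, z/1e3]
def need(x,y,ztip):
    s=robot.read_state(); R=Ro.from_quat(s['ee_rot']).as_matrix()
    tgt=d2w(x,y,ztip+80); sh=R.T@(tgt-s['tcp_pos'])*1000
    zt=R[:,2]; a=np.degrees(np.arctan2(zt[1],zt[0])); want=90+np.degrees(YAW)
    print('t',s['t'],'tcp',s['tcp_pos'].round(4),'ft',s['ft_force'].round(2),'w',s['grip_width'])
    print('tool y',R[:,1].round(4),'tool z',zt.round(3),'x',R[:,0].round(3))
    # turn about tool y by th: world yaw change = th * sign(tool y z)
    d=(want-a+90)%180-90; print('world yaw needed',d,'(or +-180) -> turn about tool y',d*np.sign(R[2,1]),'shift',sh.round(1), 'J6',s['qpos'][5])
    pd=(Rd.T@(s['tcp_pos'][:2]-O))*1000; print('in dispenser frame tcp',pd.round(1),'tip z',s['tcp_pos'][2]*1e3-80)
E
python3 - <<'E'
from plan import *
import pickle
need(19,26,100)
fs=pickle.load(open('f0.pkl','rb'))
for n,u,v in [('scene',152,168),('scene',174,137),('side',333,234),('side',248,300),('scene',291,188)]:
    w=world(fs[n],u,v); print(n,u,v,w.round(3),'disp',(Rd.T@(w[:2]-O)*1e3).round(0))
E
```

```text
t 0.15 tcp [0.2523 0.5715 0.3021] ft [ 0.37  0.39 -0.09] w 0.08782405343082139
tool y [-5.0e-04 -1.1e-03 -1.0e+00] tool z [ 0.404  0.915 -0.001] x [ 0.915 -0.404 -0.   ]
world yaw needed 30.82602710197085 (or +-180) -> turn about tool y -30.82602710197085 shift [ 480.5  122.6 -426.9] J6 -0.018992030537174003
in dispenser frame tcp [-174.8  638.9] tip z 222.08760233116845
scene 152 168 [ 0.649 -0.186  0.109] disp [ 127. -161.]
scene 174 137 [ 0.487 -0.202  0.078] disp [ -36. -157.]
side 333 234 [ 0.644 -0.202  0.126] disp [ 120. -176.]
side 248 300 [ 0.51  -0.221  0.039] disp [ -16. -179.]
scene 291 188 [0.544 0.14  0.031] disp [ 62. 175.]
```

Call:
arm_command(moves="40 0 -36 -6 142; 84 0 -75 -12 142; 128 0 -114 -18 142; 172 0 -153 -24 142; 216 0 -192 -30 142")

```text
t: 0.78
tcp_pos: [0.3727, 0.3069, 0.3023]
ee_rot: [0.706, 0.039, -0.04, -0.706]
ft_force: [1.3, 0.1, 0.5]
grip_width: 0.0414
```

```bash
python3 -c "
from plan import *
need(19,26,100)"
```

```text
t 0.775 tcp [0.3727 0.3069 0.3023] ft [1.26 0.12 0.5 ] w 0.04136152522699848
tool y [-3.e-04 -1.e-03 -1.e+00] tool z [-0.111  0.994 -0.001] x [ 0.994  0.111 -0.   ]
world yaw needed 0.6003452219024155 (or +-180) -> turn about tool y -0.6003452219024155 shift [ 110.1  122.6 -334.4] J6 -1.0176727236809557
in dispenser frame tcp [-87.6 361.6] tip z 222.28903722183634
```

Call:
arm_command(moves="20 0 -60 -0.6 145; 40 0 -120 -0.6 145; 60 0 -180 -0.6 145; 80 0 -240 -0.6 145; 100 10 -300 -0.6 145")

```text
t: 1.4
tcp_pos: [0.5039, 0.0234, 0.294]
ee_rot: [0.706, 0.044, -0.043, -0.705]
ft_force: [0.2, -0.5, 0.8]
grip_width: 0.0382
```

```bash
python3 -c "
from plan import *
need(19,26,100)"
```

```text
t 1.4 tcp [0.5039 0.0234 0.294 ] ft [ 0.15 -0.49  0.75] w 0.03816914516694648
tool y [ 1.5e-03 -9.0e-04 -1.0e+00] tool z [-0.122  0.993 -0.001] x [0.993 0.122 0.001]
world yaw needed 0.013771865832168828 (or +-180) -> turn about tool y -0.013771865832168828 shift [ 10.7 114.  -38.1] J6 -1.6689322493376246
in dispenser frame tcp [ 8.1 64.3] tip z 213.97818706979166
```

Call:
arm_command(moves="10 40 -38 0 145; 11 80 -38 0 145; 11 115 -38 0 145; 11 129 -38 0 145; 11 129 -38 0 145")

```text
t: 2.02
tcp_pos: [0.5193, -0.013, 0.1646]
ee_rot: [0.706, 0.043, -0.043, -0.706]
ft_force: [0.4, 0.5, -0.0]
grip_width: 0.0376
```

Run:
```python
from plan import *
need(19,26,80)
for n in ['scene','side','wrist']:
    f=grab(n)
    if n=='wrist': save(f,'w1.png'); np.save('w1d.npy',f['depth'])
    else:
        u,v=map(int,proj(f,d2w(19,26,80))); im=f['image'][v-65:v+65,u-85:u+85]
        cv2.imwrite('pics/%s1.png'%n,cv2.resize(im,None,fx=4.6,fy=4.6,interpolation=cv2.INTER_CUBIC)[:,:,::-1]); print(n,u-85,v-65)
import pickle; pickle.dump(f,open('w1.pkl','wb'))
```

```text
t 2.025 tcp [ 0.5193 -0.013   0.1646] ft [ 0.42  0.45 -0.04] w 0.037560272571198546
tool y [-2.e-04 -8.e-04 -1.e+00] tool z [-0.122  0.993 -0.001] x [ 0.993  0.122 -0.   ]
world yaw needed 0.001050484192546719 (or +-180) -> turn about tool y -0.001050484192546719 shift [ 0.   4.6 -0.3] J6 -1.739513077918358
in dispenser frame tcp [19.  26.3] tip z 84.56534444553938
scene 151 91
side 145 131
```

View pics/scene1.png

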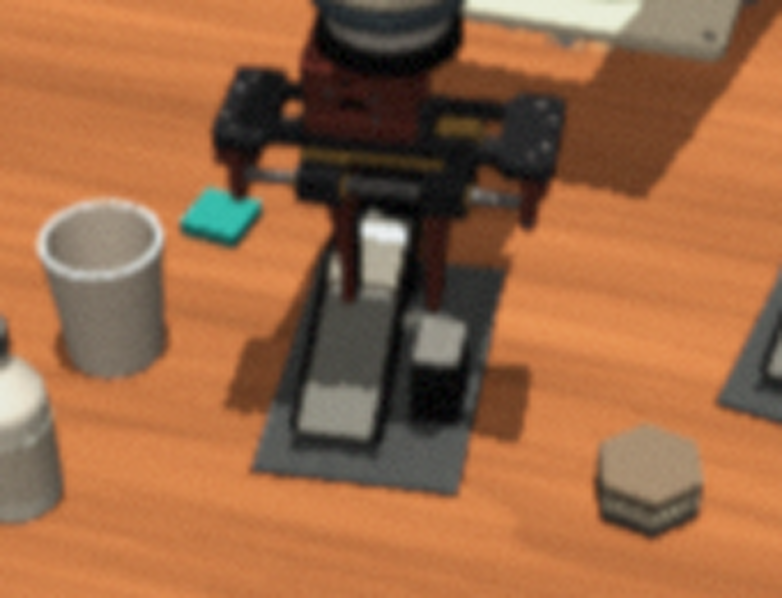

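View pics/side1.png

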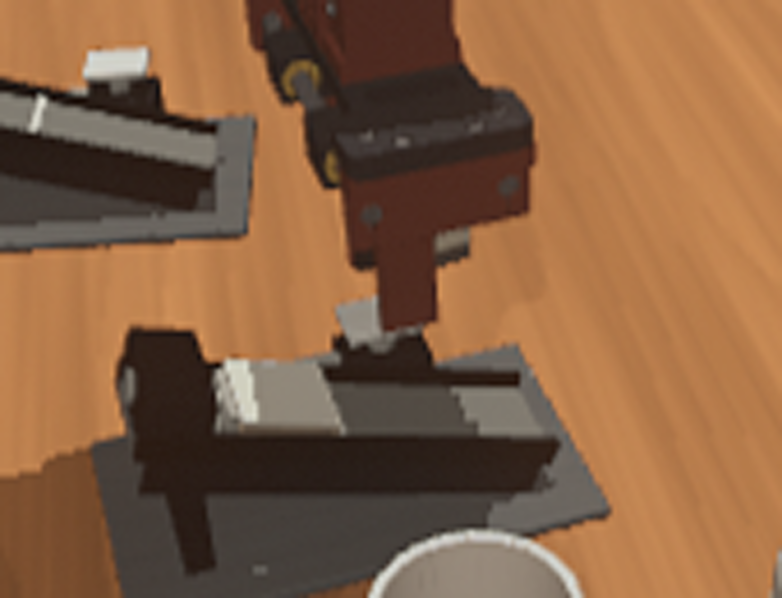

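View pics/w1.png

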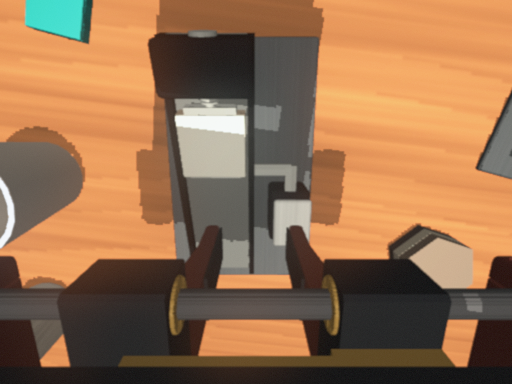

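Run:
```python
from plan import *
import pickle
f=pickle.load(open('w1.pkl','rb')); W=wmap(f); D=W.copy()
xy=(W[...,:2]-O)@Rd*1e3; z=W[...,2]*1e3
m=(f['depth']>0)&(z>55)&(z<61)&(xy[...,1]>33)&(xy[...,1]<72)&(abs(xy[...,0]-18)<30)
print('paddle',m.sum(),xy[m].mean(0),[np.percentile(xy[m],p,axis=0).round(1).tolist() for p in(1,99)],np.median(z[m]))
# finger tip pixels
dk=(f['depth']>0)&(z>78)&(z<110)&(xy[...,1]>-20)&(xy[...,1]<80)&(xy[...,0]>-10)
for lo,hi in((-20,26),(26,80)):
    q=dk&(xy[...,1]>lo)&(xy[...,1]<hi); 
    print('finger',q.sum(),[np.percentile(np.c_[xy[q],z[q]],p,axis=0).round(1).tolist() for p in(1,50,99)])
# rims: across profile at image row 200
for r in (150,190,200,212):
    print(r,[(u,*xy[r,u].round(0).astype(int),int(round(z[r,u]))) for u in range(168,316,4)])
```

```text
paddle 1259 [15.41717322 51.29103204] [[2.5, 39.8], [35.0, 64.9]] 56.59547662853679
finger 470 [[8.4, -1.5, 86.1], [9.8, 5.8, 99.4], [29.7, 7.5, 109.8]]
finger 473 [[8.3, 45.0, 85.6], [9.9, 46.7, 99.3], [29.7, 53.8, 109.6]]
150 [(168, np.int64(-26), np.int64(-44), 5), (172, np.int64(-26), np.int64(-41), 5), (176, np.int64(-32), np.int64(-22), 64), (180, np.int64(-33), np.int64(-18), 68), (184, np.int64(-33), np.int64(-16), 70), (188, np.int64(-33), np.int64(-14), 68), (192, np.int64(-33), np.int64(-11), 70), (196, np.int64(-33), np.int64(-9), 69), (200, np.int64(-33), np.int64(-6), 70), (204, np.int64(-33), np.int64(-4), 69), (208, np.int64(-33), np.int64(-1), 70), (212, np.int64(-33), np.int64(1), 69), (216, np.int64(-33), np.int64(4), 69), (220, np.int64(-33), np.int64(6), 68), (224, np.int64(-33), np.int64(8), 69), (228, np.int64(-33), np.int64(11), 69), (232, np.int64(-33), np.int64(13), 70), (236, np.int64(-33), np.int64(16), 68), (240, np.int64(-33), np.int64(18), 68), (244, np.int64(-33), np.int64(20), 68), (248, np.int64(-32), np.int64(23), 64), (252, np.int64(-32), np.int64(
[... 4190 characters left out ...]
), (244, np.int64(16), np.int64(19), 42), (248, np.int64(13), np.int64(22), 48), (252, np.int64(13), np.int64(25), 50), (256, np.int64(28), np.int64(28), 6), (260, np.int64(27), np.int64(32), 6), (264, np.int64(27), np.int64(35), 6), (268, np.int64(20), np.int64(38), 28), (272, np.int64(16), np.int64(40), 40), (276, np.int64(10), np.int64(42), 58), (280, np.int64(11), np.int64(44), 57), (284, np.int64(11), np.int64(47), 56), (288, np.int64(10), np.int64(50), 58), (292, np.int64(10), np.int64(52), 58), (296, np.int64(11), np.int64(56), 56), (300, np.int64(11), np.int64(58), 57), (304, np.int64(10), np.int64(61), 58), (308, np.int64(11), np.int64(64), 56), (312, np.int64(30), np.int64(78), 0)]
```

The scene and wrist views agree on the target. Two dispensers look alike: the one at (232,160) and the one at (340,155) in the scene picture. The first is farthest to the robot's right (y ≈ -0.04 against +0.25) and holds the light tile. The turquoise square at (200,138) is a decoy. In the wrist view the left finger (215,230) is over the chute and the right finger (292,232) is over the paddle. I'll widen the jaws slightly and go down to just above the paddle.

Call:
arm_command(moves="1 10 0 0 130; 1 18 0 0 130; 1 23 0 0 130; 1 23 0 0 130; 1 23 0 0 130")

```text
t: 2.8
tcp_pos: [0.5216, -0.0129, 0.1433]
ee_rot: [0.706, 0.044, -0.042, -0.705]
ft_force: [0.0, -0.0, -0.6]
grip_width: 0.0428
```

Run:
```python
from plan import *
need(20,26,47)
for n in ['scene','side']:
    f=grab(n)
    u,v=map(int,proj(f,d2w(19,26,60))); im=f['image'][v-50:v+50,u-65:u+65]
    cv2.imwrite('pics/%s2.png'%n,cv2.resize(im,None,fx=6,fy=6,interpolation=cv2.INTER_CUBIC)[:,:,::-1]); print(n,u-65,v-50)
```

```text
t 2.8 tcp [ 0.5216 -0.0129  0.1433] ft [ 0.04 -0.04 -0.63] w 0.04278673786736686
tool y [ 0.0037 -0.001  -1.    ] tool z [-0.122  0.993 -0.001] x [0.993 0.122 0.004]
world yaw needed -0.008418036153997832 (or +-180) -> turn about tool y 0.008418036153997832 shift [-1.3 16.3 -0.1] J6 -1.7392076746757876
in dispenser frame tcp [21.2 26.1] tip z 63.30118027756876
scene 171 112
side 166 155
```

View pics/scene2.png

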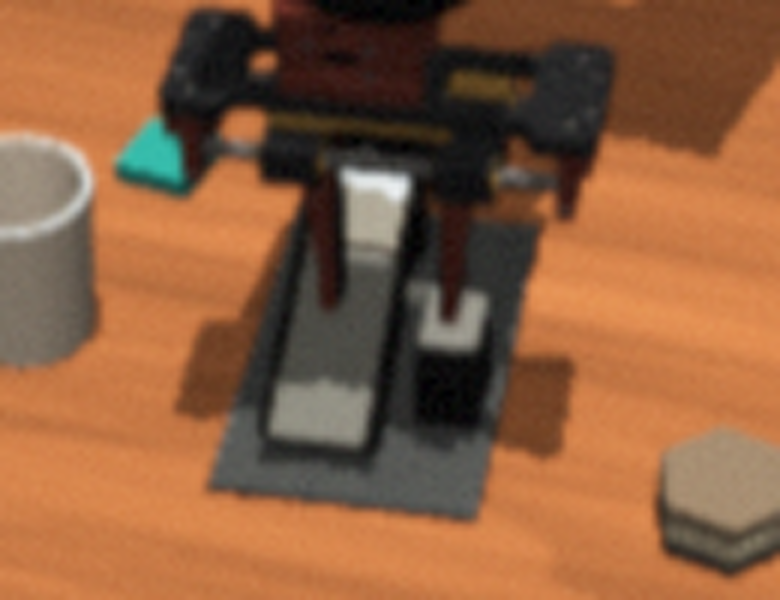

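View pics/side2.png

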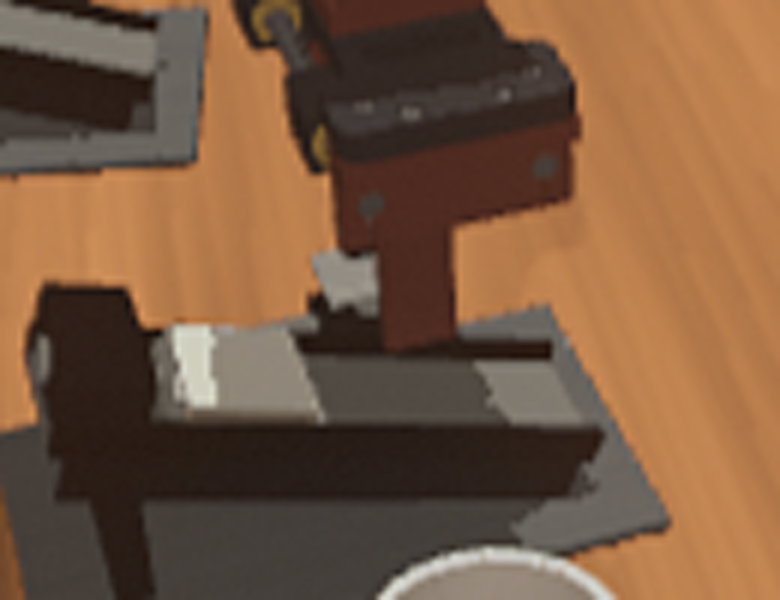

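Call:
arm_command(moves="-2 17.5 0 0 130; -2 17.5 0 0 130; -2 17.5 0 0 130; -2 17.5 0 0 130")

```text
t: 3.4
tcp_pos: [0.5219, -0.0131, 0.1273]
ee_rot: [0.706, 0.046, -0.04, -0.705]
ft_force: [3.8, 0.3, 7.0]
grip_width: 0.0432
```

Run:
```python
from plan import *
need(20,26,47)
import pickle
fs={}
for n in ['scene','side','wrist']:
    f=grab(n); fs[n]=f
    if n=='wrist': save(f,'w3.png'); continue
    u,v=map(int,proj(f,d2w(9,20,55))); im=f['image'][v-50:v+50,u-65:u+65]
    cv2.imwrite('pics/%s3.png'%n,cv2.resize(im,None,fx=6,fy=6,interpolation=cv2.INTER_CUBIC)[:,:,::-1]); print(n,u-65,v-50)
pickle.dump(fs,open('f3.pkl','wb'))
```

```text
t 3.4 tcp [ 0.5219 -0.0131  0.1273] ft [3.81 0.27 7.04] w 0.04321753461787763
tool y [ 0.0092 -0.001  -1.    ] tool z [-0.122  0.993 -0.002] x [0.993 0.122 0.009]
world yaw needed 0.015162282005903194 (or +-180) -> turn about tool y -0.015162282005903194 shift [-1.5  0.3  0.2] J6 -1.7396509476619497
in dispenser frame tcp [21.5 25.8] tip z 47.32507507708752
scene 170 111
side 162 160
```

View pics/scene3.png

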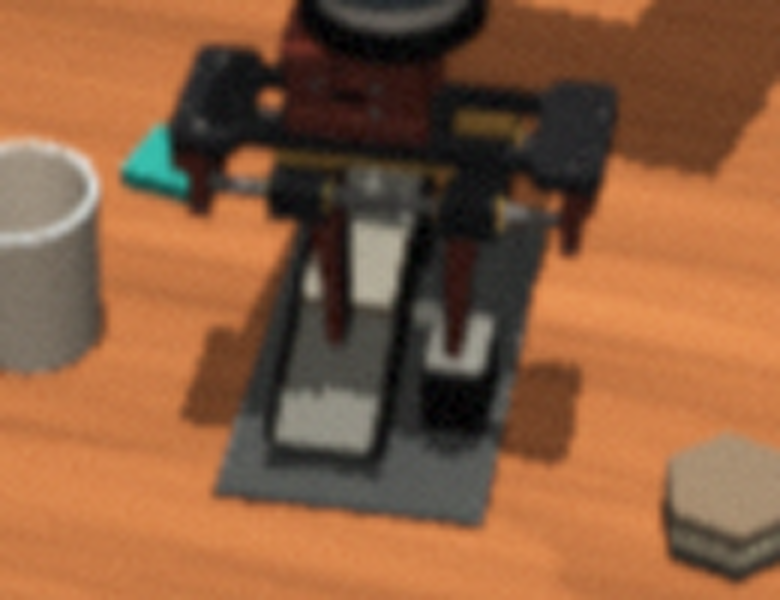

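View pics/side3.png

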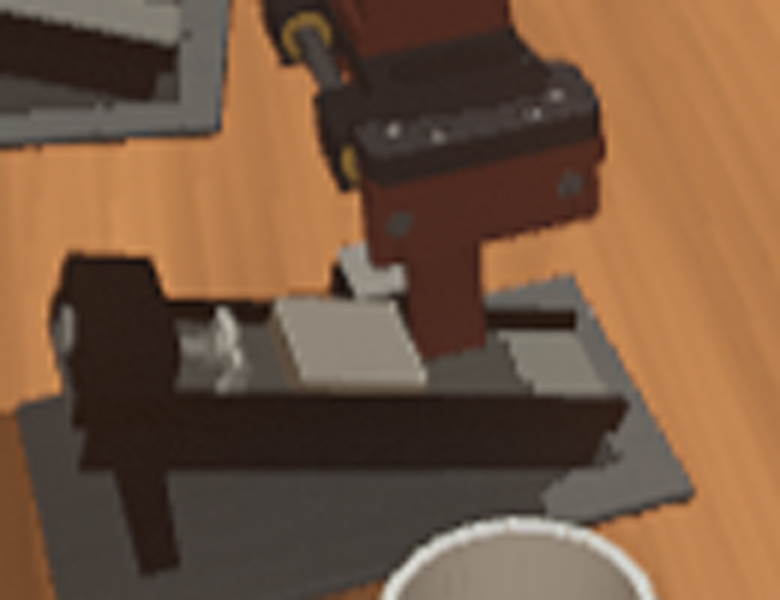

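View pics/w3.png

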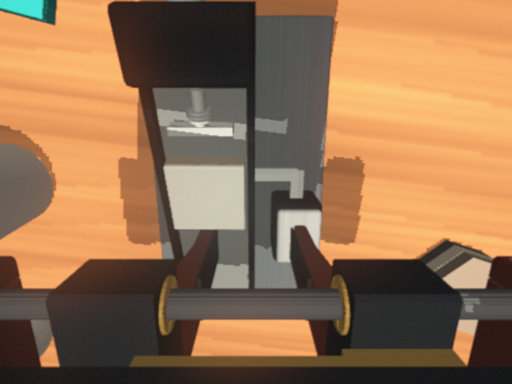

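The side view shows the tile out of its pocket, with its lower edge against the chute finger at about (420,365) in the crop. The wrist view shows the kicker extended and the paddle down under the other finger. The tip is at 47.3 mm with 7 N. I'll add a little push for margin against the stop.

Call:
arm_command(moves="0 2.5 0 0 130; 0 4 0 0 130; 0 4 0 0 130; 0 4 0 0 130")

```text
t: 4.05
tcp_pos: [0.5222, -0.0131, 0.1267]
ee_rot: [0.706, 0.047, -0.04, -0.705]
ft_force: [-11.0, -0.6, 40.8]
grip_width: 0.0431
```

Run:
```python
from plan import *
need(20,26,47)
import pickle
f=grab('wrist'); save(f,'w4.png'); W=wmap(f); xy=(W[...,:2]-O)@Rd*1e3; z=W[...,2]*1e3; ok=f['depth']>0
br=f['image'].min(-1)>120
m=ok&(z>35)&(z<62)&(xy[...,1]>41)&(xy[...,1]<64)&(xy[...,0]>1)&(xy[...,0]<8)
print('paddle z wrist',np.median(z[m]),m.sum())
s=grab('side'); 
u,v=map(int,proj(s,d2w(9,20,55))); im=s['image'][v-50:v+50,u-65:u+65]
cv2.imwrite('pics/side4.png',cv2.resize(im,None,fx=6,fy=6,interpolation=cv2.INTER_CUBIC)[:,:,::-1])
W=wmap(s); xy=(W[...,:2]-O)@Rd*1e3; z=W[...,2]*1e3
W2=wmap(f); xy2=(W2[...,:2]-O)@Rd*1e3; z2=W2[...,2]*1e3
t=(f['depth']>0)&(abs(xy2[...,1])<20)&(xy2[...,0]>-60)&(xy2[...,0]<20)&((z2-(52-(xy2[...,0]+20)*.325))>9)&((z2-(52-(xy2[...,0]+20)*.325))<16)
print('tile top wrist n',t.sum(),[np.percentile(np.c_[xy2[t],z2[t]],p,axis=0).round(1).tolist() for p in(2,50,98)])
```

```text
t 4.05 tcp [ 0.5222 -0.0131  0.1267] ft [-11.03  -0.63  40.77] w 0.04313425549882895
tool y [ 1.020e-02 -8.000e-04 -9.999e-01] tool z [-0.122  0.993 -0.002] x [0.993 0.122 0.01 ]
world yaw needed 0.007059608638584791 (or +-180) -> turn about tool y -0.007059608638584791 shift [-1.8 -0.3  0.2] J6 -1.740086837001968
in dispenser frame tcp [21.8 25.8] tip z 46.72800596083009
paddle z wrist 45.71487528713462 591
tile top wrist n 5924 [[-53.1, -17.7, 54.8], [-14.6, 0.9, 62.9], [10.4, 19.0, 73.7]]
```

View pics/side4.png

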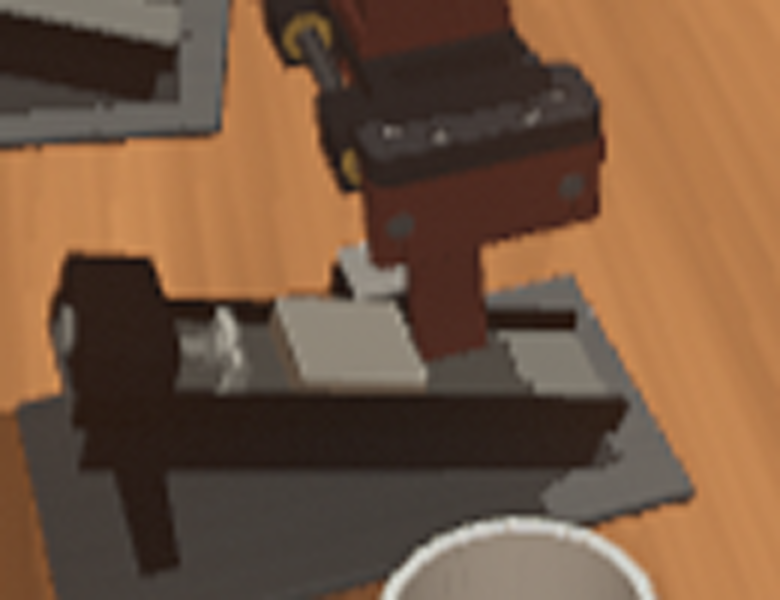

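The push reached the rigid stop: the tip is at 46.7 mm with 41 N. I'll ease off while staying firmly on the stop.

Call:
arm_command(moves="0 1.5 0 0 130; 0 1.5 0 0 130; 0 1.5 0 0 130")

```text
t: 4.53
tcp_pos: [0.5221, -0.0131, 0.127]
ee_rot: [0.706, 0.047, -0.04, -0.705]
ft_force: [-6.7, -0.8, 22.5]
grip_width: 0.0427
```

Run:
```python
from plan import *
need(20,26,47)
f=grab('wrist'); save(f,'w5.png'); W=wmap(f); xy=(W[...,:2]-O)@Rd*1e3; z=W[...,2]*1e3; ok=f['depth']>0
m=ok&(z>35)&(z<62)&(xy[...,1]>41)&(xy[...,1]<64)&(xy[...,0]>1)&(xy[...,0]<8)
print('paddle z wrist',np.median(z[m]),m.sum())
f=grab('scene')
u,v=map(int,proj(f,d2w(9,20,55))); im=f['image'][v-50:v+50,u-65:u+65]
cv2.imwrite('pics/scene5.png',cv2.resize(im,None,fx=6,fy=6,interpolation=cv2.INTER_CUBIC)[:,:,::-1])
s=robot.read_state(); print(s['t'],s['tcp_pos'],s['ft_force'])
```

```text
t 4.525 tcp [ 0.5221 -0.0131  0.127 ] ft [-6.66 -0.76 22.47] w 0.04272153396721233
tool y [ 1.020e-02 -8.000e-04 -9.999e-01] tool z [-0.122  0.993 -0.002] x [0.992 0.122 0.01 ]
world yaw needed -0.001106525473787201 (or +-180) -> turn about tool y 0.001106525473787201 shift [-1.7  0.   0.1] J6 -1.7403492968070482
in dispenser frame tcp [21.7 25.9] tip z 47.04680198571488
paddle z wrist 45.76426703129234 589
4.625 [ 0.52207998 -0.01310246  0.12705356] [-6.98883267 -1.07761478 21.71961528]
```

View pics/w5.png

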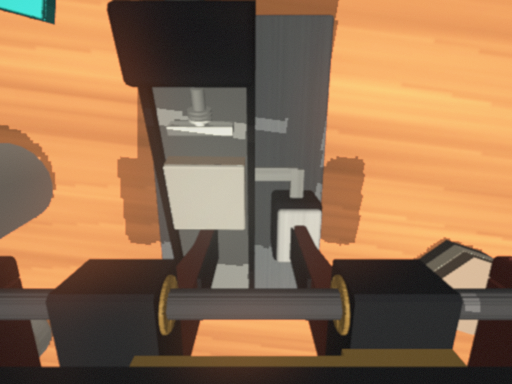

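The last wrist picture shows the tile still at (166–245, 165–228), where it was before, held by the chute finger. The paddle is pressed under the other finger at (298,235), and the push is steady at 22 N. Handing in.

```bash
python3 -c "
from h import *
print(robot.sign_off()); s=robot.read_state(); print(s['t'],s['ft_force'])"
```

```text
the job is handed in; nothing more can be done
None
the job is handed in; nothing more can be done
```

The tile is out of its pocket and held partway down the chute, and the job is handed in with the paddle still pressed down. I used the dispenser farthest to the robot's right. One finger pressed the paddle while the other stood across the chute and stopped the tile.

**Last checks (t ≈ 4.6 s):**
- **Paddle:** the fingertip was at 47.0 mm, the height for fully down. The wrist camera put the paddle top about 1.3 mm lower, within its error. The push was steady at about 22 N, which is the rigid stop and not only the spring.
- **Tile:** it lay flat on the open chute against the finger and did not move between the last two wrist pictures.
- **Bystanders:** I moved nothing near the bottle, cup or hexagon stack. I did not check their positions separately at the end.

**Not quite as planned:**
- One extra push on the paddle finger briefly raised the wrist force to about 41 N, so I eased it back. That load went through the fingertip, not the arm or the gripper's body.
- The gripper sits about 2 mm farther down the chute than I aimed. That did not affect the hold.

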